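# Find the soft spring foot on the spring tester

### The arm

A 6-joint arm with a two-finger parallel gripper is mounted at the origin on a cart in front of the work surface, level with it; the furniture and walls round the work are solid. World frame = base frame: x ahead of the robot, y to its left, z up, the work surface at z = 0. Lengths are in mm, angles in rad, forces in N, time in s.
With the tool pointing down it reaches from about 350 to 875 mm from the base axis. Payload 4.2 kg.
Tool frame: the origin (TCP) lies at the very end of the fingers, on their centre line; the grasp point (between the pads) lies 19 mm behind it (arm.grip_point_offset is the distance from the TCP to the grasp point, in mm); z points along the fingers, y is the direction in which the jaws open and shut (so a half turn about z gives the same grasp; the last joint's range is limited). The gripper opens to 85 mm and grips with 20 to 120 N. Pads are 22 mm wide; open, the fingers measure 114 mm over their backs; the gripper's body (76 mm by 85 mm) begins 54 mm behind the grasp point. The pads swing forward as they close: fully open they stand 13 mm farther back than shut.
Start: joints at [1.582, 0.385, 0.008, 0, -1.194, -0.259], TCP at [153.263, 605.896, 231.312] pointing down, gripper open.
Joint ranges: [-3.14, 3.14], [-1.21, 2.06], [-1.07, 1.41], [-3.16, 2.05], [-2.99, -0.16], [-3.1, 3.1]. Speed limits (rad/s): [2.79, 2.79, 3.14, 3.14, 3.14, 3.14].

### API

Orientations are given as a unit quaternion [x, y, z, w].
In Python, from bench import arm gives the robot as it stands.
- The arm moves only by the tool drive_tool, never from a script. Its argument "steps" is a list of rows, each a list of 5 numbers: the shift along the tool's x, y, z in m, then the turn about the tool's z in degrees, then the finger opening in m, from 0 to 0.0854. A call has 1 to 20 rows; each row shifts and turns the commanded pose from where the row before left it, along the tool's axes as they then stand; what a row does not reach is not made up. A row lasts 1/10 s, in which the tool goes at most 50 mm and 8.59 degrees, less where a joint would pass 70% of its speed; a pose out of reach is approached as far as the arm can. A call is refused whole if a number of a shift passes 0.05 or a number of a turn 8.59, either way. A call with a gripper value outside its range is refused whole. The fingers move at their own pace and stop on an object; the grip force is fixed at half the most. Time passes only in rows, so rows that do not move let the fingers close. It gives the time, the measured TCP pose, the force and the opening at its end, in the units of the state.
- arm.read_state(): the state, without advancing time (a new reading comes with each control period).
- arm.get_image(name): name is "side" or "top"; returns (picture, depth): 480x640x3 uint8, blue, green, red; 480x640 float32, mm along the optical axis (not along the pixel's ray), 0 where there is no reading.
- arm.camera_params(name): a dict with "K" (3x3 intrinsics, pixels), "world_to_cam" (4x4, takes a point from world to camera coordinates). Camera axes: x right, y up, looking along -z (the intrinsics and any distortion apply to the point x, -y, -z); pixel columns grow to the right and rows downward; lengths in mm; the calibration is good to about 2 mm. A picture is of the moment at which its call begins. camera_params takes no time and is no camera call.
- arm.job_done(): hands the job in, once; it reports no verdict.
The state is a dict: "clock": time; "joints": joint angles; "joint_vel": joint speeds; "joint_efforts": joint torques, N m; "position": TCP position; "ee_rot": TCP orientation; "contact_force": force on the tool from outside, world axes, zero at the start; "wrist_torque": the same for the moment, N m; "gripper_width": finger opening in mm.
Only numpy, scipy, OpenCV 4.12 (cv2) and the standard library are available. Lean on these libraries where they do the work, as an engineer would, in place of code of your own. Each camera call takes 0.05 s, during which the arm holds its last target.

### The job

One of the three spring feet standing in the spring tester has gone soft. Working from left to right as the robot sees them, press each foot's cap straight down until its top is exactly level with the top edge of the height bar behind it, not well past it, hold it steady there for half a second to read the load, and let it come up again. Then take the foot that read clearly less than the other two out of the tester and stand it upright in the grey tray, leaving the other two in their seats and everything else where it is.

Things in the scene. Friction and masses are not known exactly. Their poses are not given: they have to be found in the camera images.
- tester_origin (a point): Spring tester, a fixed grey bench instrument, 135 x 250 mm in plan; this point lies on the bench under the middle seat. x points to its back (height bar side), y along the row of seats to its left end, z up. Two posts 10 mm thick at x = 37, y = +-116 mm rise to z = 96 mm. The dial, 52 mm across, lies flat in front at x = -56 mm, z = 33 mm.
- bar_edge (a point): Middle of the top edge of the height bar, the marked height: a level steel bar 3 mm thick, 6 mm high, 222 mm long, along y, 37 mm behind the axes of the feet, clamped firmly to the posts, so it may be touched from above. It is set anew each time, 11 to 19 mm below the tops of the uncompressed feet (75 to 83 mm above the bench).
- needle (a joint): Needle of the load dial: about 0 rad (pointing left) with only the feet standing there; turns clockwise seen from above by 0.12 rad per newton pressed on the load plate; marks every 2 N, long marks at 0, 10, 20 N, last mark 24 N. It goes back when the load is let go.
- tray_mid (a point): Reject tray: a fixed square open grey plastic tray 110 x 110 mm, walls 3 mm thick and 24 mm high; this point lies in the middle of it on the bench (the inner floor is 3 mm higher). x and y run along its sides.
- foot_a_center (a point): One of three like-looking spring feet, upright in the tester's pockets (which stands where changes): steel disc 36 mm wide, 8 mm thick, a coil spring, a black round cap 34 mm wide, 16 mm high. 56 mm tall, about 90 g. Cap slides down up to 25 mm and springs back; the foot can be lifted by it. This point: on the axis, 28 mm above the underside, z up, not moving with the cap.
- foot_a_top (a point): Centre of the flat top of the cap of foot_a, 56 mm above its underside when uncompressed; goes down with the cap. A sound foot pushes back with about 3 N at once plus 0.9 N per mm of cap travel, a soft one with about half of that.
- foot_b_center (a point): One of three like-looking spring feet, upright in the tester's pockets (which stands where changes): steel disc 36 mm wide, 8 mm thick, a coil spring, a black round cap 34 mm wide, 16 mm high. 56 mm tall, about 90 g. Cap slides down up to 25 mm and springs back; the foot can be lifted by it. This point: on the axis, 28 mm above the underside, z up, not moving with the cap.
- foot_b_top (a point): Centre of the flat top of the cap of foot_b, 56 mm above its underside when uncompressed; goes down with the cap. A sound foot pushes back with about 3 N at once plus 0.9 N per mm of cap travel, a soft one with about half of that.
- foot_c_center (a point): One of three like-looking spring feet, upright in the tester's pockets (which stands where changes): steel disc 36 mm wide, 8 mm thick, a coil spring, a black round cap 34 mm wide, 16 mm high. 56 mm tall, about 90 g. Cap slides down up to 25 mm and springs back; the foot can be lifted by it. This point: on the axis, 28 mm above the underside, z up, not moving with the cap.
- foot_c_top (a point): Centre of the flat top of the cap of foot_c, 56 mm above its underside when uncompressed; goes down with the cap. A sound foot pushes back with about 3 N at once plus 0.9 N per mm of cap travel, a soft one with about half of that.
- marker_red: Bystander: a loose marker pen, 130 mm long, 14 mm thick, lying before the tester. Origin at the centre of its underside.
- beaker_s: Bystander: a loose small glass beaker, 52 mm wide, 61 mm tall, behind the tester. Origin at the centre of its underside.
- tube_12: Bystander: a loose capped sample tube, 82 mm long, 21 mm thick, lying behind the tester. Origin at the centre of its underside.
- load_plate: Floating aluminium plate of the tester, 56 x 215 x 10 mm; origin at the middle of its underside (tester z = 32 mm), its top at z = 42 mm. Three round pockets, 39 mm wide and 4 mm deep (floor at tester z = 38 mm), lie at y = +75 mm (left), 0 (middle), -75 mm (right). It sinks 0.1 mm per newton.
Not all that is in view belongs to the job. What is shaped like the part that bears foot_a_center but yellow is not meant.

How it is judged:
By the outcome, as a careful person would: the job done as asked, in the order asked, and still so for the second after the job is handed in, with the robot touching nothing.
It also fails if it takes over 72 s, if anything falls off the work surface, if the arm or the gripper's body presses on something with over 40 N, if the wrist force passes 120 N, or if a joint passes its speed limit or range.

## Working session

There is one attempt and no reset: what is moved stays moved. The work goes in short steps, Python scripts to look and compute and a tool call to move; the robot and the scene stay as the last step left them, time stands still between calls to the robot, and variables do not carry over. Pictures are saved under pics/ and viewed, and the job is handed in when it is done.

Besides the shell and the picture viewer there is one more tool, called after "Call:" as name(argument=value, ...) on one line, values as JSON. drive_tool: Moves the arm, as the interface text tells. Its arguments: {"type":"object","properties":{"steps":{"type":"array"}},"required":["steps"]}

```bash
mkdir -p pics; ls
cat > h.py <<'E'
import numpy as np,cv2
from bench import arm
def snap(n,f):
    im,d=arm.get_image(n); cv2.imwrite(f'pics/{f}.png',im); np.save(f'pics/{f}.npy',d); return im,d
def w(n,u,v,d):
    p=arm.camera_params(n);K=np.array(p['K']);M=np.linalg.inv(np.array(p['world_to_cam']))
    x=(u-K[0,2])/K[0,0]*d;y=(v-K[1,2])/K[1,1]*d
    return (M@np.array([x,-y,-d,1]))[:3]
def proj(n,P):
    p=arm.camera_params(n);K=np.array(p['K']);c=np.array(p['world_to_cam'])@np.append(P,1)
    q=K@np.array([c[0],-c[1],-c[2]]);return q[:2]/q[2]
E
python3 - <<'E'
from h import *
print(arm.read_state())
for n in('side','top'):
    snap(n,n+'0');print(n,arm.camera_params(n))
E
```

```text
pics
{'clock': 0.0, 'joints': array([ 1.58161133e+00,  3.85573409e-01,  6.59369700e-03, -4.88667780e-04,
       -1.19401018e+00, -2.58550079e-01]), 'joint_vel': array([ 0.0010649 , -0.00157392,  0.00212824, -0.00023563, -0.00053235,
       -0.00011212]), 'joint_efforts': array([-5.06738979e-04, -3.92285299e+01,  1.88403815e+01,  4.18626264e+00,
       -4.56544323e-03, -3.11189048e-06]), 'position': array([153.12711045, 605.33323366, 230.20038187]), 'ee_rot': array([ 9.92326456e-01, -1.23640406e-01, -7.77678871e-05,  1.11734244e-03]), 'contact_force': array([-0.39292595,  0.00138563, -1.05343627]), 'wrist_torque': array([-0.01713789, -0.03327362,  0.007849  ]), 'gripper_width': 85.42916120822333}
side {'K': array([[449.99017838,   0.        , 315.88513401],
       [  0.        , 449.99017838, 241.45207377],
       [  0.        ,   0.        ,   1.        ]]), 'world_to_cam': array([[-6.00880833e-01,  7.99241937e-01, -1.24318633e-02,
         4.63829387e+02],
       [-6.66008523e-01, -4.91992837e-01,  5.60692157e-01,
         2.18947294e+02],
       [ 4.42012298e-01,  3.45188897e-01,  8.27931008e-01,
        -1.10500462e+03],
       [ 0.00000000e+00,  0.00000000e+00,  0.00000000e+00,
         1.00000000e+00]])}
top {'K': array([[622.31033166,   0.        , 320.55258525],
       [  0.        , 622.31033166, 238.36899627],
       [  0.        ,   0.        ,   1.        ]]), 'world_to_cam': array([[ 6.63121027e-03, -9.99519703e-01, -3.02719350e-02,
        -1.68559639e+02],
       [ 9.89709985e-01,  2.23302749e-03,  1.43070472e-01,
        -5.00824720e+02],
       [-1.42934158e-01, -3.09091667e-02,  9.89249438e-01,
        -1.04339748e+03],
       [ 0.00000000e+00,  0.00000000e+00,  0.00000000e+00,
         1.00000000e+00]])}
```

View pics/side0.png

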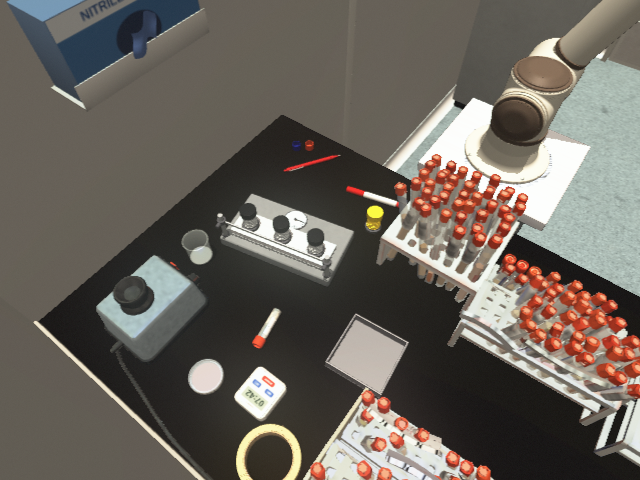

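View pics/top0.png

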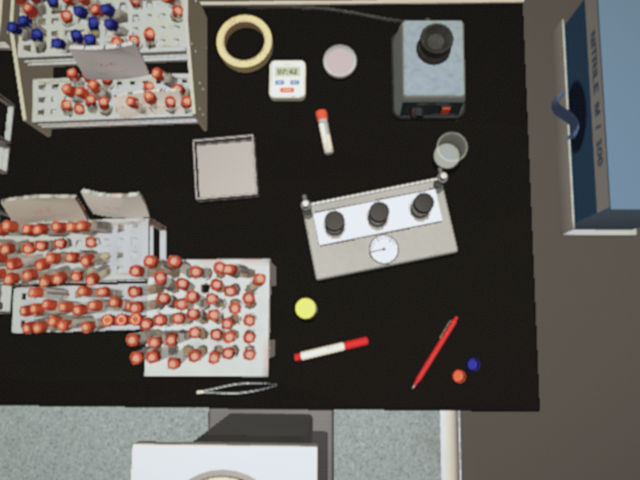

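The side picture shows the tester with three black caps at (250,210), (281,225) and (316,237), and the tray at (368,352). In the top picture the caps are at (335,221), (378,212) and (423,204), the tray at (225,168) and the yellow decoy at (306,308). Other lookalikes are the black knob at (436,40) and the red-capped tubes. I choose the three black caps standing in the tester.

Run:
```python
from h import *
t=cv2.imread('pics/top0.png');s=cv2.imread('pics/side0.png')
cv2.imwrite('pics/tc.png',cv2.resize(t[160:290,290:470],None,fx=4.4,fy=4.4,interpolation=cv2.INTER_CUBIC))
cv2.imwrite('pics/sc.png',cv2.resize(s[185:290,205:365],None,fx=5,fy=5,interpolation=cv2.INTER_CUBIC))
dt=np.load('pics/top0.npy');ds=np.load('pics/side0.npy')
for u,v in[(335,218),(378,210),(423,201),(225,168),(306,306)]:print(u,v,dt[v,u],w('top',u,v,dt[v,u]).round(1))
for u,v in[(250,210),(281,223),(316,234),(368,352)]:print(u,v,ds[v,u],w('side',u,v,ds[v,u]).round(1))
```

```text
335 218 1022.0397 [ 527.  -191.7   91.7]
378 210 1022.8903 [ 540.6 -262.3   90.7]
423 201 1017.15063 [ 554.6 -335.4   96.2]
225 168 1133.9147 [6.355e+02 9.700e+00 6.000e-01]
306 306 1038.4861 [ 384.2 -143.5   56. ]
250 210 897.7083 [ 553.3 -327.4   91.4]
281 223 875.4524 [ 542.9 -255.7   94. ]
316 234 859.92914 [ 523.2 -185.2   93.9]
368 352 820.79694 [627.3  10.3   4.1]
```

View pics/tc.png

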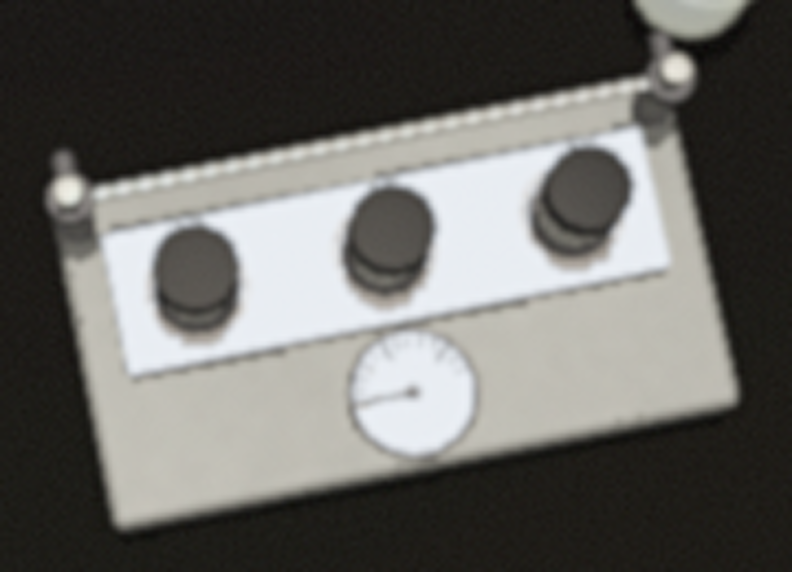

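View pics/sc.png

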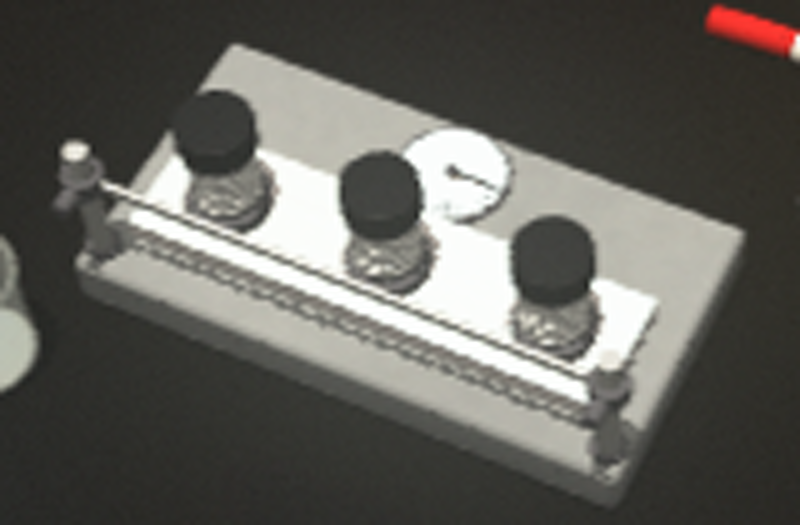

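The crops confirm it: three black caps on springs in the white load plate. Their tops in the top view are at (334.3,220.9), (379.1,211.8) and (423.2,203.6), and in the side view at (315.6,233.6), (281,221) and (248,208.6). The bar is behind them and the needle points left.

```bash
cat >> h.py <<'E'
from scipy.optimize import least_squares
def tri(a,b):
    return least_squares(lambda P:np.r_[proj('top',P)-a,proj('side',P)-b],[550,-200,50])
def atz(n,u,v,z):
    a=w(n,u,v,100);b=w(n,u,v,1000);return a+(b-a)*(z-a[2])/(b[2]-a[2])
E
python3 - <<'E'
from h import *
for a,b in[((334.3,220.9),(315.6,233.6)),((379.1,211.8),(281,221)),((423.2,203.6),(248,208.6))]:
    r=tri(a,b);print(r.x.round(1),r.fun.round(1),atz('top',*a,94).round(1),atz('side',*b,94).round(1))
t=cv2.imread('pics/top0.png');s=cv2.imread('pics/side0.png')
cv2.imwrite('pics/tt.png',np.hstack([cv2.resize(t[125:210,180:270],(390,368),interpolation=cv2.INTER_CUBIC),cv2.resize(s[305:400,315:415],(390,368),interpolation=cv2.INTER_CUBIC)]))
# bar ends/ dial: top crop
for c in [(95,192),(655,83)]:
    u,v=290+c[0]/4.4,160+c[1]/4.4; print('bar',atz('top',u,v,79).round(1))
E
```

```text
[ 521.8 -189.5   90.3] [-0.6  0.4 -0.9 -0.1] [ 521.8 -190.5   94. ] [ 523.  -186.4   94. ]
[ 537.2 -263.1   88.9] [-0.6  0.4 -0.9 -0.1] [ 537.  -263.8   94. ] [ 539.1 -258.8   94. ]
[ 551.6 -336.3   87.7] [-0.3  0.2 -0.5 -0.1] [ 550.7 -336.    94. ] [ 554.4 -331.3   94. ]
bar [ 553.6 -152.4   79. ]
bar [ 595.8 -364.7   79. ]
```

View pics/tt.png

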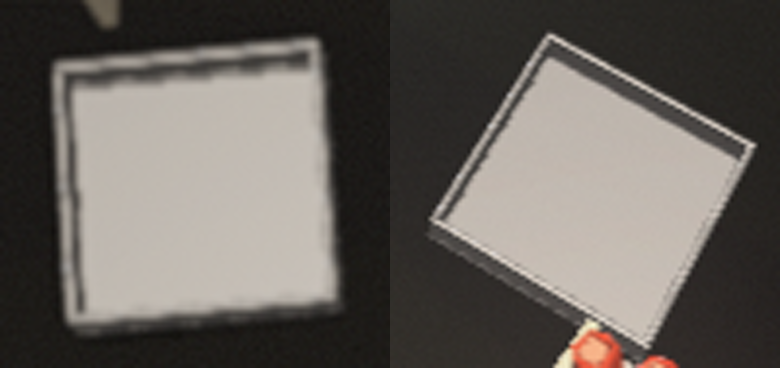

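Run:
```python
from h import *
T=[(55,62),(318,42),(340,310),(70,330)]
S=[(258,347),(42,220),(158,36),(363,146)] # 
a=np.array([atz('top',180+x/4.333,125+y/4.333,24) for x,y in T]);b=np.array([atz('side',315+x/3.9,305+y/3.874,24) for x,y in S])
print(a.round(1),a.mean(0),b.round(1),b.mean(0))
s=arm.read_state();from scipy.spatial.transform import Rotation as R
M=R.from_quat(s['ee_rot']).as_matrix();print(M.round(3))
d=np.array([574.5,-255,130])-s['position'];print(M.T@d)
```

```text
[[682.4  65.2  24. ]
 [690.7 -44.2  24. ]
 [577.4 -55.7  24. ]
 [569.1  54.9  24. ]] [629.89747742   5.0726396   24.        ] [[683.5  71.5  24. ]
 [693.7 -36.7  24. ]
 [587.2 -45.8  24. ]
 [577.   61.2  24. ]] [635.3736323   12.57701026  24.        ]
[[ 0.969 -0.245 -0.   ]
 [-0.245 -0.969 -0.002]
 [ 0.     0.002 -1.   ]]
[619.60659026 730.49276748 101.8293495 ]
```

Run:
```python
from h import *
d=np.load('pics/side0.npy');p=arm.camera_params('side');K=p['K'];M=np.linalg.inv(p['world_to_cam'])
v,u=np.mgrid[:480,:640];z=d
P=np.stack([(u-K[0,2])/K[0,0]*z,-(v-K[1,2])/K[1,1]*z,-z,np.ones_like(z)],-1)@M.T
x,y,zz=P[...,0],P[...,1],P[...,2]
for nm,m in [('racks',(x>250)&(x<900)&(y>-150)&(y<500)),('tester',(x>400)&(x<700)&(y<-150)&(y>-450))]:
    m&=(d>0)&(zz<400);k=np.argsort(zz[m])[-1];print(nm,zz[m].max(),np.percentile(zz[m],99),x[m][k],y[m][k])
```

```text
racks 221.55441451819308 210.44441160654057 439.67485706213523 75.55876905033807
tester 399.8847496481059 95.45056292622843 500.41583363547153 -449.6290525128337
```

Call:
drive_tool(steps=[[0, 0, -0.04, 0, 0.0], [0, 0, -0.03, 0, 0.0], [0.026, 0.03, 0, 0, 0.0], [0.031, 0.0365, 0, 0, 0.0], [0.031, 0.0365, 0, 0, 0.0], [0.031, 0.0365, 0, 0, 0.0], [0.031, 0.0365, 0, 0, 0.0], [0.031, 0.0365, 0, 0, 0.0], [0.031, 0.0365, 0, 0, 0.0], [0.031, 0.0365, 0, 0, 0.0], [0.031, 0.0365, 0, 0, 0.0], [0.031, 0.0365, 0, 0, 0.0], [0.031, 0.0365, 0, 0, 0.0], [0.031, 0.0365, 0, 0, 0.0], [0.031, 0.0365, 0, 0, 0.0], [0.031, 0.0365, 0, 0, 0.0], [0.031, 0.0365, 0, 0, 0.0], [0.031, 0.0365, 0, 0, 0.0], [0.031, 0.0365, 0, 0, 0.0], [0.02, 0.02, 0, 0, 0.0]])

```text
clock: 2.1
position: [523.7, -144.6, 300.4]
ee_rot: [0.992, -0.125, -0.001, 0.0]
contact_force: [-0.7, 0.7, 0.5]
gripper_width: 0.1
```

Call:
drive_tool(steps=[[0, 0, 0, -8.5, 0], [0, 0, 0, -8.5, 0], [0, 0, 0, -8.5, 0], [0, 0, 0, 0, 0]])

```text
clock: 2.5
position: [523.0, -141.8, 300.7]
ee_rot: [0.995, 0.098, -0.001, -0.0]
contact_force: [-0.8, -0.6, 0.2]
gripper_width: -0.2
```

```bash
cat >> h.py <<'E'
from scipy.spatial.transform import Rotation as R
def to(*P):
    s=arm.read_state();M=R.from_quat(s['ee_rot']).as_matrix()
    print('t',s['clock'],'pos',s['position'].round(2),'yaw',np.degrees(np.arctan2(M[1,0],M[0,0])).round(2),'F',s['contact_force'].round(2),'g',s['gripper_width'])
    for p in P: print(p,'tool shift',(M.T@(np.array(p)-s['position'])).round(1))
E
python3 - <<'E'
from h import *
to((574.5,-255,130),(560,-195,130))
E
```

```text
t 2.5 pos [ 522.95 -141.76  300.72] yaw 11.27 F [-0.8  -0.64  0.16] g -0.24349342014237385
(574.5, -255, 130) tool shift [ 28.6 121.2 170.6]
(560, -195, 130) tool shift [ 26.1  59.5 170.7]
```

Run:
```python
from h import *
to((566.5,-217.7,100))
```

```text
t 2.5 pos [ 522.95 -141.76  300.72] yaw 11.27 F [-0.8  -0.64  0.16] g -0.24349342014237385
(566.5, -217.7, 100) tool shift [ 28.1  83.1 200.6]
```

Call:
drive_tool(steps=[[0.014, 0.0415, 0, 0, 0], [0.014, 0.0415, 0, 0, 0], [0, 0, 0.045, 0, 0], [0, 0, 0.045, 0, 0], [0, 0, 0.045, 0, 0], [0, 0, 0.04, 0, 0], [0, 0, 0.025, 0, 0], [0, 0, 0, 0, 0], [0, 0, 0, 0, 0]])

```text
clock: 3.4
position: [567.4, -217.7, 101.8]
ee_rot: [0.995, 0.098, -0.0, 0.0]
contact_force: [0.4, 0.4, 1.9]
gripper_width: 0.3
```

Run:
```python
from h import *
to((566.5,-217.7,85))
im,d=snap('top','top1');im2,_=snap('side','side1')
cv2.imwrite('pics/c1.png',np.hstack([cv2.resize(im[160:260,300:400],(400,400),interpolation=cv2.INTER_CUBIC),cv2.resize(im2[190:290,230:330],(400,400),interpolation=cv2.INTER_CUBIC)]))
to((566.5,-217.7,85));print(proj('top',arm.read_state()['position']),proj('side',arm.read_state()['position']))
```

```text
t 3.4 pos [ 567.42 -217.71  101.75] yaw 11.24 F [0.39 0.39 1.9 ] g 0.30040066253554737
(566.5, -217.7, 85) tool shift [-0.9 -0.2 16.8]
t 3.5 pos [ 568.44 -217.81  103.47] yaw 11.28 F [ 0.13  0.06 -0.14] g 0.15479860910713106
(566.5, -217.7, 85) tool shift [-1.9 -0.5 18.5]
[351.06064517 191.74870867] [287.54670266 238.49450978]
```

View pics/c1.png

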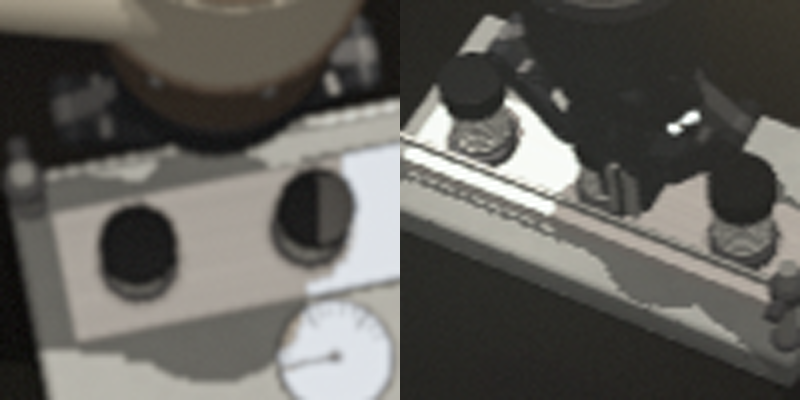

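The crop shows the shut fingertips near (287,240) in the side view, just above the bar, with the needle at 0. I'll check the reading noise.

```bash
cat >> h.py <<'E'
def avg(n=10,name='side'):
    Q=[];F=[]
    for i in range(n):
        r=arm.get_image(name);s=arm.read_state();Q.append(s['position']);F.append(s['contact_force'])
    Q=np.array(Q);F=np.array(F);print('t',s['clock'],'z',Q[:,2].round(2),'mean',Q.mean(0).round(2),'sd',Q.std(0).round(2),'F',F.mean(0).round(2),'sd',F.std(0).round(2),'g',s['gripper_width']);return r
E
python3 - <<'E'
from h import *
avg()
E
```

```text
t 4.0 z [103.59 103.47 103.23 102.89 102.57 102.28 102.   101.8  101.59 101.47] mean [ 567.51 -217.64  102.49] sd [0.48 0.06 0.74] F [ 0.24 -0.01 -0.15] sd [0.75 0.61 0.37] g -0.25063077700784064
```

Run:
```python
from h import *
avg(24)
print(arm.read_state()['joint_vel'])
```

```text
t 5.2 z [101.39 101.31 101.25 101.24 101.24 101.24 101.24 101.28 101.26 101.25
 101.31 101.28 101.32 101.28 101.32 101.34 101.32 101.32 101.34 101.31
 101.31 101.32 101.32 101.32] mean [ 566.92 -217.58  101.3 ] sd [0.02 0.01 0.04] F [-0.23  0.01 -0.05] sd [0.45 0.53 0.49] g 0.2696831254303252
[ 0.00122865 -0.00050176  0.00210171 -0.00035915 -0.00013494 -0.00020303]
```

Call:
drive_tool(steps=[[0, 0, 0.002, 0, 0], [0, 0, 0.003, 0, 0], [0, 0, 0.003, 0, 0], [0, 0, 0.003, 0, 0], [0, 0, 0.002, 0, 0], [0, 0, 0.001, 0, 0], [0, 0, 0.001, 0, 0], [0, 0, 0.001, 0, 0], [0, 0, 0.001, 0, 0], [0, 0, 0, 0, 0], [0, 0, 0, 0, 0], [0, 0, 0, 0, 0]])

```text
clock: 6.4
position: [567.0, -217.6, 84.4]
ee_rot: [0.995, 0.098, 0.0, 0.0]
contact_force: [-0.4, -0.9, -0.8]
gripper_width: -0.2
```

Run:
```python
from h import *
avg(4)
```

```text
t 6.6 z [84.4  84.39 84.39 84.36] mean [ 566.96 -217.59   84.38] sd [0.   0.02 0.01] F [0.06 0.05 0.07] sd [0.47 0.44 0.32] g -0.28897553340761534
```

Call:
drive_tool(steps=[[0, 0, 0.0005, 0, 0], [0, 0, 0.0005, 0, 0], [0, 0, 0.0005, 0, 0], [0, 0, 0.0005, 0, 0], [0, 0, 0, 0, 0]])

```text
clock: 7.1
position: [566.9, -217.6, 82.2]
ee_rot: [0.995, 0.098, -0.0, -0.0]
contact_force: [0.6, 0.2, 0.3]
gripper_width: 0.2
```

Call:
drive_tool(steps=[[0, 0, 0.0005, 0, 0], [0, 0, 0.0005, 0, 0], [0, 0, 0.0005, 0, 0], [0, 0, 0, 0, 0]])

```text
clock: 7.5
position: [566.9, -217.5, 80.7]
ee_rot: [0.995, 0.098, -0.0, -0.0]
contact_force: [-0.0, -1.0, -0.4]
gripper_width: -0.1
```

Call:
drive_tool(steps=[[0, 0, 0.0005, 0, 0], [0, 0, 0.0005, 0, 0], [0, 0, 0.0005, 0, 0], [0, 0, 0, 0, 0]])

```text
clock: 7.9
position: [567.1, -217.6, 80.4]
ee_rot: [0.995, 0.099, 0.0, 0.0]
contact_force: [-2.3, 1.2, 6.6]
gripper_width: 0.3
```

Call:
drive_tool(steps=[[0, 0, 0.0005, 0, 0], [0, 0, 0.0005, 0, 0], [0, 0, 0.0005, 0, 0], [0, 0, 0, 0, 0]])

```text
clock: 8.3
position: [567.1, -217.7, 80.3]
ee_rot: [0.995, 0.099, 0.0, 0.0]
contact_force: [-4.1, 2.3, 12.3]
gripper_width: 0.1
```

Run:
```python
from h import *
im,d=avg(6,'top')
to((565.5,-210,82))
```

```text
t 8.6 z [80.26 80.23 80.22 80.25 80.25 80.26] mean [ 567.12 -217.68   80.25] sd [0.01 0.01 0.02] F [-3.88  2.12 11.69] sd [0.43 0.55 0.42] g -0.345794887550318
t 8.6 pos [ 567.12 -217.68   80.26] yaw 11.35 F [-3.21  2.03 11.28] g -0.345794887550318
(565.5, -210, 82) tool shift [-0.1 -7.8 -1.7]
```

Call:
drive_tool(steps=[[0, 0, -0.0005, 0, 0], [0, 0, -0.0005, 0, 0], [0, 0, -0.0005, 0, 0], [0, 0, -0.0005, 0, 0], [0, 0, 0, 0, 0]])

```text
clock: 9.1
position: [567.0, -217.6, 80.4]
ee_rot: [0.995, 0.099, 0.0, 0.0]
contact_force: [-1.0, 1.2, 5.9]
gripper_width: 0.5
```

Run:
```python
from h import *
avg(6)
```

```text
t 9.4 z [80.39 80.37 80.37 80.4  80.4  80.38] mean [ 567.04 -217.64   80.38] sd [0.01 0.02 0.01] F [-1.85  1.01  6.3 ] sd [0.5  0.56 0.32] g -0.2360733954364465
```

Zero-force contact with the bar comes out at about TCP z = 80.5, with roughly 0.024 mm/N of flex. Next I go above the left cap.

Call:
drive_tool(steps=[[0, 0, -0.005, 0, 0], [0, 0, -0.01, 0, 0], [0, 0, -0.01, 0, 0], [0, 0, -0.005, 0, 0], [0, 0, 0, 0, 0], [0, 0, 0, 0, 0], [0, 0, 0, 0, 0]])

```text
clock: 10.1
position: [566.6, -217.5, 109.4]
ee_rot: [0.995, 0.098, -0.0, -0.0]
contact_force: [0.0, -0.8, -0.1]
gripper_width: 0.1
```

Run:
```python
from h import *
to((522.4,-188.5,100),(538,-261.3,100),(552.5,-333.7,100))
```

```text
t 10.1 pos [ 566.6  -217.49  109.38] yaw 11.29 F [ 0.01 -0.81 -0.11] g 0.09901713730318162
(522.4, -188.5, 100) tool shift [-37.7 -37.1   9.4]
(538, -261.3, 100) tool shift [-36.6  37.4   9.4]
(552.5, -333.7, 100) tool shift [-36.6 111.2   9.4]
```

Call:
drive_tool(steps=[[-0.01, -0.01, 0, 0, 0], [-0.014, -0.014, 0, 0, 0], [-0.01, -0.01, 0, 0, 0], [-0.0035, -0.003, 0, 0, 0], [0, 0, 0.005, 0, 0], [0, 0, 0.004, 0, 0], [0, 0, 0, 0, 0], [0, 0, 0, 0, 0], [0, 0, 0, 0, 0]])

```text
clock: 11.0
position: [523.2, -188.9, 100.7]
ee_rot: [0.995, 0.098, -0.0, 0.0]
contact_force: [-0.1, 0.1, -0.5]
gripper_width: 0.0
```

Run:
```python
from h import *
im2,d=avg(6)
im,d=snap('top','top2');cv2.imwrite('pics/side2.png',im2)
cv2.imwrite('pics/c2.png',np.hstack([cv2.resize(im[160:260,300:400],(400,400),interpolation=cv2.INTER_CUBIC),cv2.resize(im2[190:290,250:350],(400,400),interpolation=cv2.INTER_CUBIC)]))
```

```text
t 11.3 z [100.75 100.84 100.88 100.9  100.91 100.93] mean [ 523.07 -188.73  100.87] sd [0.07 0.05 0.06] F [-0.32  0.08 -0.17] sd [0.25 0.29 0.49] g 0.16097196874583544
```

View pics/c2.png

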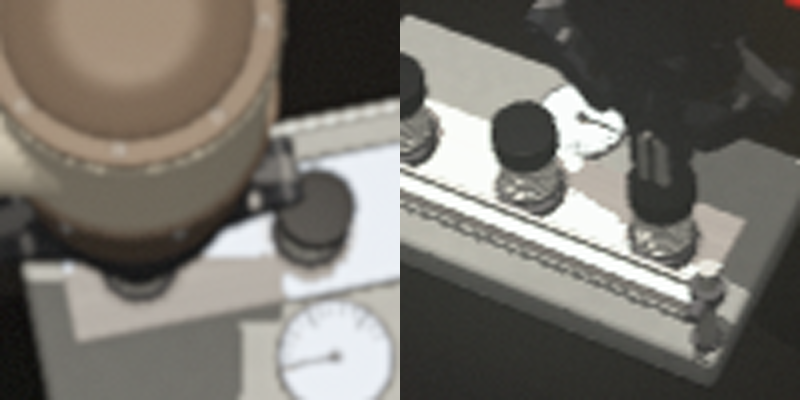

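Run:
```python
from h import *
print(proj('side',[523.07,-188.73,100.9]),proj('side',[522.4,-188.5,94]),proj('top',[522.4,-188.5,94]))
im=cv2.imread('pics/side2.png');cv2.imwrite('pics/c2b.png',cv2.resize(im[205:265,285:345],(800,800),interpolation=cv2.INTER_CUBIC)[:600])
```

```text
[314.53388816 230.92795536] [314.89436559 232.84756511] [333.04971129 220.52396185]
```

View pics/c2b.png

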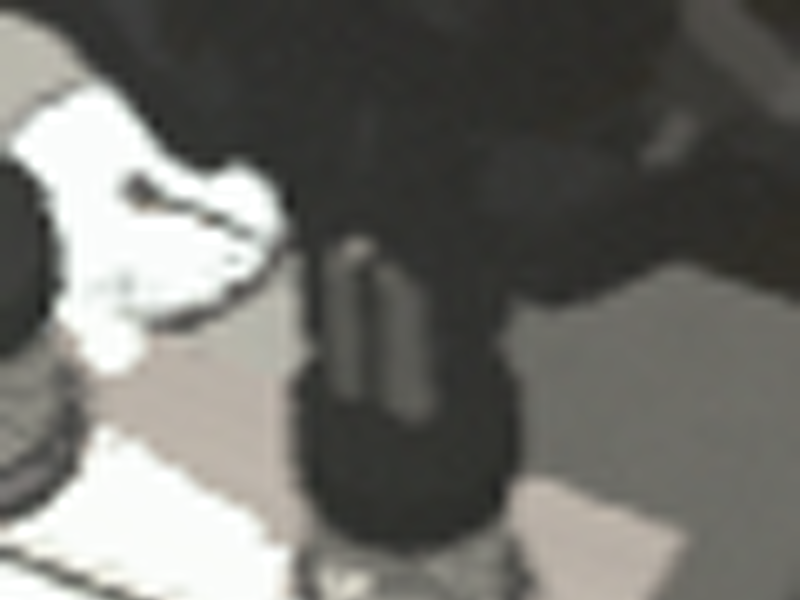

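Call:
drive_tool(steps=[[0, 0, 0.002, 0, 0], [0, 0, 0.002, 0, 0], [0, 0, 0.002, 0, 0], [0, 0, 0.001, 0, 0], [0, 0, 0.001, 0, 0], [0, 0, 0.001, 0, 0], [0, 0, 0.001, 0, 0], [0, 0, 0.001, 0, 0], [0, 0, 0.001, 0, 0], [0, 0, 0.001, 0, 0], [0, 0, 0.001, 0, 0], [0, 0, 0.001, 0, 0], [0, 0, 0.001, 0, 0], [0, 0, 0.001, 0, 0], [0, 0, 0, 0, 0]])

```text
clock: 12.85
position: [523.0, -188.7, 85.0]
ee_rot: [0.995, 0.099, 0.0, 0.0]
contact_force: [-3.0, 1.8, 9.5]
gripper_width: 0.1
```

Call:
drive_tool(steps=[[0, 0, 0.001, 0, 0], [0, 0, 0.001, 0, 0], [0, 0, 0.001, 0, 0], [0, 0, 0.0005, 0, 0], [0, 0, 0.0005, 0, 0], [0, 0, 0, 0, 0], [0, 0, 0, 0, 0]])

```text
clock: 13.55
position: [523.1, -188.7, 81.6]
ee_rot: [0.995, 0.099, 0.0, 0.0]
contact_force: [-4.5, 1.8, 12.1]
gripper_width: -0.2
```

Call:
drive_tool(steps=[[0, 0, 0.0005, 0, 0], [0, 0, 0.0005, 0, 0], [0, 0, 0.0005, 0, 0], [0, 0, 0, 0, 0], [0, 0, 0, 0, 0]])

```text
clock: 14.05
position: [523.0, -188.8, 80.3]
ee_rot: [0.995, 0.099, 0.0, 0.0]
contact_force: [-4.6, 2.2, 14.3]
gripper_width: 0.1
```

Run:
```python
from h import *
im,d=avg(6,'top'); s,_=snap('side','side3')
cv2.imwrite('pics/c3.png',np.hstack([cv2.resize(im[220:280,355:415],(400,400),interpolation=cv2.INTER_CUBIC),cv2.resize(s[190:260,275:345],(400,400),interpolation=cv2.INTER_CUBIC)]))
```

```text
t 14.35 z [80.29 80.33 80.32 80.33 80.3  80.34] mean [ 523.04 -188.76   80.32] sd [0.02 0.01 0.02] F [-4.97  2.66 13.77] sd [0.36 0.35 0.55] g -0.02292244719026239
```

View pics/c3.png

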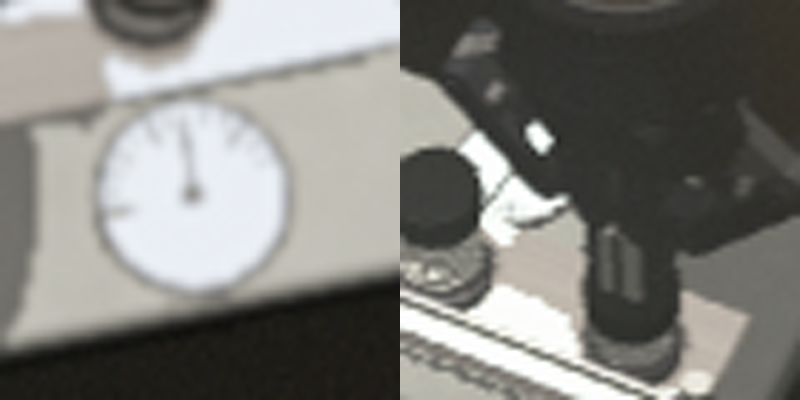

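The needle points nearly straight up, at about 97° from the 0 mark, or roughly 14 N. The wrist force is 13.8 N. I hold a little longer, then release slowly.

Call:
drive_tool(steps=[[0, 0, 0, 0, 0], [0, 0, 0, 0, 0], [0, 0, 0, 0, 0], [0, 0, -0.003, 0, 0], [0, 0, -0.005, 0, 0], [0, 0, -0.006, 0, 0], [0, 0, -0.008, 0, 0], [0, 0, -0.01, 0, 0], [0, 0.005, 0, 0, 0], [0, 0.015, 0, 0, 0], [0, 0.02, 0, 0, 0], [0, 0.02, 0, 0, 0], [0, 0.01, 0, 0, 0], [0, 0.004, 0, 0, 0], [0, 0, 0, 0, 0], [0, 0, 0, 0, 0], [0, 0, 0, 0, 0]])

```text
clock: 16.1
position: [537.3, -260.6, 110.4]
ee_rot: [0.995, 0.099, -0.0, -0.0]
contact_force: [-0.2, -0.8, -0.0]
gripper_width: -0.2
```

Run:
```python
from h import *
avg(4)
to((538,-261.8,95))
s,_=snap('side','side4')
cv2.imwrite('pics/c4.png',cv2.resize(s[185:255,255:345],(771,600),interpolation=cv2.INTER_CUBIC))
```

```text
t 16.3 z [110.41 110.46 110.51 110.5 ] mean [ 537.44 -260.69  110.47] sd [0.04 0.07 0.04] F [-0.13  0.23 -0.22] sd [0.32 0.45 0.43] g 0.14291590717401073
t 16.3 pos [ 537.49 -260.79  110.5 ] yaw 11.34 F [-0.63  0.03  0.18] g 0.14291590717401073
(538, -261.8, 95) tool shift [ 0.3  1.1 15.5]
```

View pics/c4.png

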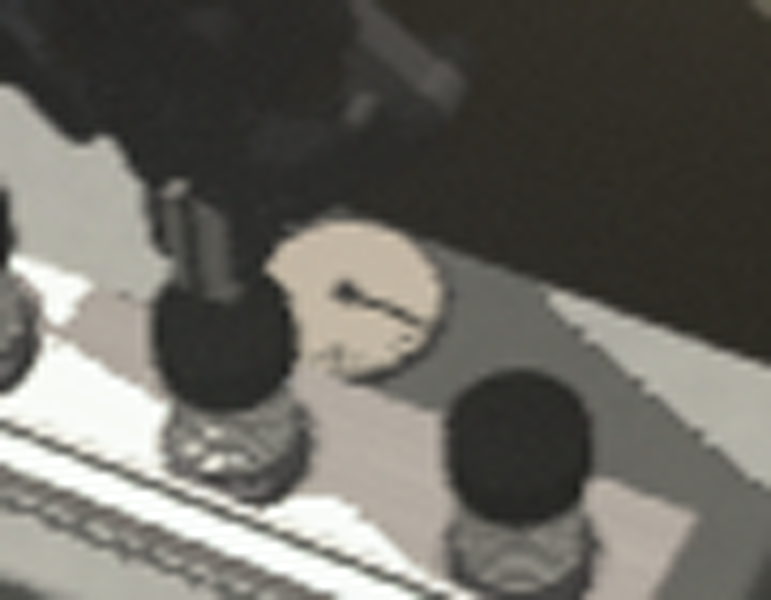

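The left foot has come up and the needle is back at 0; the fingers are above the middle cap at about (225,290) in the crop. I press the middle one.

Call:
drive_tool(steps=[[0, 0.0005, 0.004, 0, 0], [0, 0, 0.005, 0, 0], [0, 0, 0.003, 0, 0], [0, 0, 0.002, 0, 0], [0, 0, 0.002, 0, 0], [0, 0, 0.001, 0, 0], [0, 0, 0.001, 0, 0], [0, 0, 0.001, 0, 0], [0, 0, 0.001, 0, 0], [0, 0, 0.001, 0, 0], [0, 0, 0.001, 0, 0], [0, 0, 0.001, 0, 0], [0, 0, 0.001, 0, 0], [0, 0, 0.001, 0, 0], [0, 0, 0.001, 0, 0], [0, 0, 0.001, 0, 0], [0, 0, 0.001, 0, 0], [0, 0, 0.001, 0, 0], [0, 0, 0, 0, 0], [0, 0, 0, 0, 0]])

```text
clock: 18.35
position: [537.5, -261.8, 81.7]
ee_rot: [0.995, 0.099, 0.0, 0.0]
contact_force: [-1.7, 0.7, 6.7]
gripper_width: -0.1
```

Call:
drive_tool(steps=[[0, 0, 0.0005, 0, 0], [0, 0, 0.0005, 0, 0], [0, 0, 0.0004, 0, 0], [0, 0, 0, 0, 0], [0, 0, 0, 0, 0]])

```text
clock: 18.85
position: [537.5, -261.8, 80.5]
ee_rot: [0.995, 0.099, 0.0, 0.0]
contact_force: [-2.7, 1.0, 7.2]
gripper_width: 0.1
```

Run:
```python
from h import *
im,d=avg(7,'top')
cv2.imwrite('pics/c5.png',cv2.resize(im[220:280,355:415],(400,400),interpolation=cv2.INTER_CUBIC))
```

```text
t 19.2 z [80.51 80.53 80.51 80.47 80.52 80.5  80.52] mean [ 537.55 -261.78   80.51] sd [0.02 0.01 0.02] F [-2.42  1.18  6.9 ] sd [0.56 0.46 0.62] g -0.21518541874863514
```

View pics/c5.png

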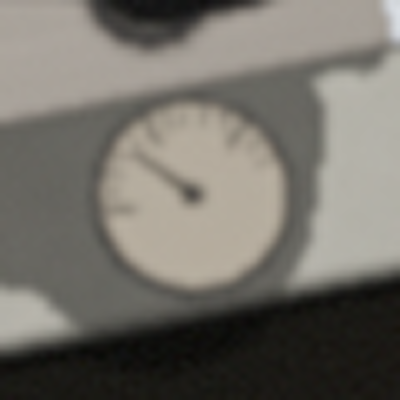

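The needle points to the upper left, at about 7 N, so the middle foot reads clearly less. I nudge down 0.1 mm, hold, release and go to the right foot.

Call:
drive_tool(steps=[[0, 0, 0.0001, 0, 0], [0, 0, 0, 0, 0], [0, 0, 0, 0, 0], [0, 0, 0, 0, 0], [0, 0, 0, 0, 0], [0, 0, 0, 0, 0], [0, 0, -0.003, 0, 0], [0, 0, -0.005, 0, 0], [0, 0, -0.006, 0, 0], [0, 0, -0.008, 0, 0], [0, 0, -0.01, 0, 0], [0, 0.005, 0, 0, 0], [0, 0.015, 0, 0, 0], [0, 0.02, 0, 0, 0], [0, 0.02, 0, 0, 0], [0, 0.01, 0, 0, 0], [0, 0.004, 0, 0, 0], [0, 0, 0, 0, 0], [0, 0, 0, 0, 0], [0, 0, 0, 0, 0]])

```text
clock: 21.2
position: [552.0, -333.6, 111.9]
ee_rot: [0.995, 0.099, -0.0, -0.0]
contact_force: [0.3, -0.5, 0.4]
gripper_width: 0.1
```

Run:
```python
from h import *
avg(4)
to((552.5,-334,95))
s,_=snap('side','side6')
cv2.imwrite('pics/c6.png',cv2.resize(s[175:245,215:305],(771,600),interpolation=cv2.INTER_CUBIC))
```

```text
t 21.4 z [111.97 112.   112.04 112.01] mean [ 552.08 -333.73  112.01] sd [0.03 0.07 0.02] F [-0.09  0.08  0.29] sd [0.37 0.28 0.94] g 0.06765795788617693
t 21.4 pos [ 552.12 -333.82  112.01] yaw 11.34 F [-0.28  0.47 -0.58] g 0.06765795788617693
(552.5, -334, 95) tool shift [ 0.3  0.3 17. ]
```

View pics/c6.png

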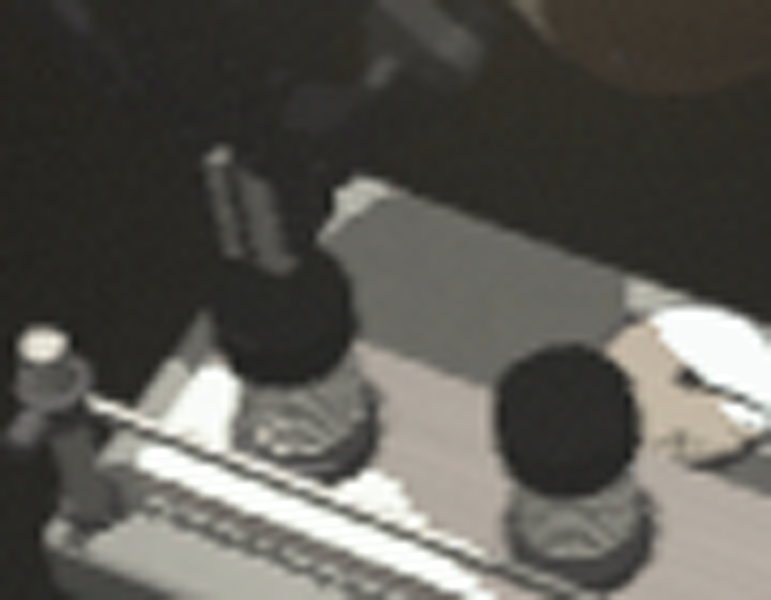

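Call:
drive_tool(steps=[[0, 0, 0.005, 0, 0], [0, 0, 0.006, 0, 0], [0, 0, 0.003, 0, 0], [0, 0, 0.002, 0, 0], [0, 0, 0.002, 0, 0], [0, 0, 0.001, 0, 0], [0, 0, 0.001, 0, 0], [0, 0, 0.001, 0, 0], [0, 0, 0.001, 0, 0], [0, 0, 0.001, 0, 0], [0, 0, 0.001, 0, 0], [0, 0, 0.001, 0, 0], [0, 0, 0.001, 0, 0], [0, 0, 0.001, 0, 0], [0, 0, 0.001, 0, 0], [0, 0, 0.001, 0, 0], [0, 0, 0.001, 0, 0], [0, 0, 0.001, 0, 0], [0, 0, 0, 0, 0], [0, 0, 0, 0, 0]])

```text
clock: 23.45
position: [552.1, -334.5, 83.0]
ee_rot: [0.995, 0.099, 0.0, 0.001]
contact_force: [-3.9, 1.9, 11.7]
gripper_width: 0.1
```

Call:
drive_tool(steps=[[0, 0, 0.0008, 0, 0], [0, 0, 0.0008, 0, 0], [0, 0, 0.0008, 0, 0], [0, 0, 0.0005, 0, 0], [0, 0, 0.0002, 0, 0], [0, 0, 0, 0, 0], [0, 0, 0, 0, 0]])

```text
clock: 24.15
position: [552.1, -334.5, 80.5]
ee_rot: [0.995, 0.099, 0.0, 0.001]
contact_force: [-4.5, 2.7, 14.7]
gripper_width: 0.2
```

Run:
```python
from h import *
im,d=avg(7,'top')
cv2.imwrite('pics/c7.png',cv2.resize(im[220:280,355:415],(400,400),interpolation=cv2.INTER_CUBIC))
```

```text
t 24.5 z [80.5  80.5  80.47 80.5  80.51 80.49 80.51] mean [ 552.12 -334.47   80.5 ] sd [0.01 0.01 0.01] F [-4.61  2.95 13.52] sd [0.29 0.35 0.49] g -0.30034778633165166
```

View pics/c7.png

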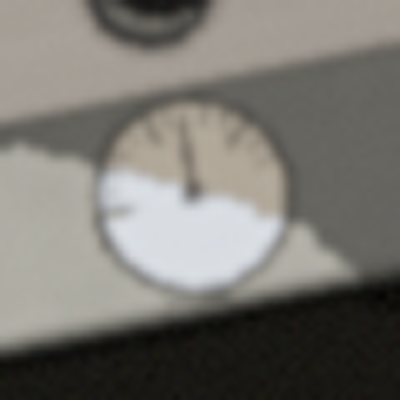

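The needle is nearly straight up again, at about 14 N, so the right foot is sound. I nudge, hold, release, rise and go back above the middle foot with the jaws opened to 52 mm.

Call:
drive_tool(steps=[[0, 0, 0.0003, 0, 0], [0, 0, 0, 0, 0], [0, 0, 0, 0, 0], [0, 0, 0, 0, 0], [0, 0, 0, 0, 0], [0, 0, 0, 0, 0], [0, 0, 0, 0, 0], [0, 0, -0.003, 0, 0], [0, 0, -0.005, 0, 0], [0, 0, -0.006, 0, 0], [0, 0, -0.01, 0, 0], [0, 0, -0.015, 0, 0.052], [0, 0, -0.01, 0, 0.052], [0, -0.01, 0, 0, 0.052], [0, -0.02, 0, 0, 0.052], [0, -0.025, 0, 0, 0.052], [0, -0.014, 0, 0, 0.052], [0, -0.005, 0, 0, 0.052], [0, 0, 0, 0, 0.052], [0, 0, 0, 0, 0.052]])

```text
clock: 26.5
position: [537.8, -262.0, 126.4]
ee_rot: [0.995, 0.098, 0.0, 0.0]
contact_force: [0.4, -0.3, 0.1]
gripper_width: 52.2
```

Call:
drive_tool(steps=[[0, 0, 0.01, 0, 0.052], [0, 0, 0, 0, 0.052], [0, 0, 0, 0, 0.052], [0, 0, 0, 0, 0.052]])

```text
clock: 26.9
position: [537.5, -262.0, 116.2]
ee_rot: [0.995, 0.098, -0.0, 0.0]
contact_force: [-0.3, -0.4, -0.3]
gripper_width: 51.9
```

Run:
```python
from h import *
im,_=snap('top','top8')
avg(4)
to((538,-261.8,69))
s,_=snap('side','side8')
cv2.imwrite('pics/c8.png',cv2.resize(s[175:255,230:330],(750,600),interpolation=cv2.INTER_CUBIC))
```

```text
t 27.15 z [116.52 116.56 116.6  116.58] mean [ 537.62 -261.82  116.56] sd [0.01 0.07 0.03] F [-0.44  0.11 -0.31] sd [0.41 0.48 0.71] g 52.09896491745796
t 27.15 pos [ 537.6  -261.73  116.58] yaw 11.3 F [ 0.05 -0.34  0.82] g 52.09896491745796
(538, -261.8, 69) tool shift [ 0.4  0.1 47.6]
```

View pics/c8.png

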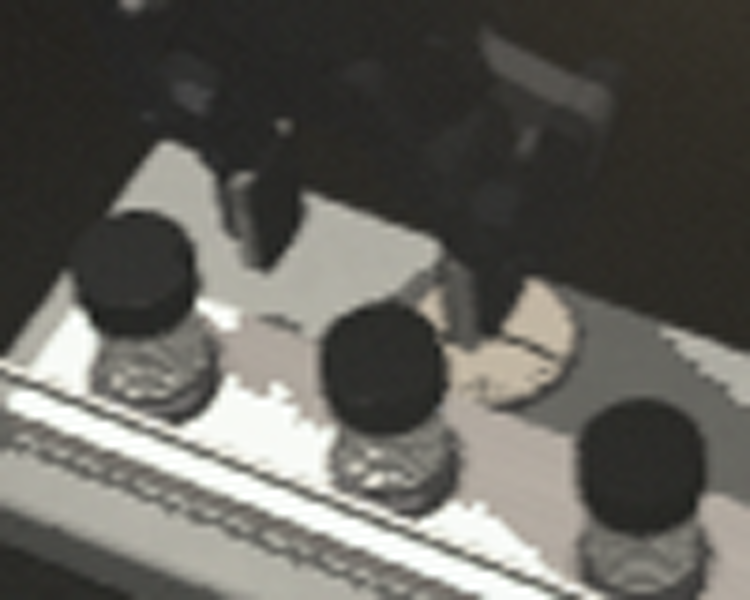

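The fingers straddle the middle cap evenly, with tips at crop (265,265) and (465,345) and the cap at (385,355). I descend and grip.

Call:
drive_tool(steps=[[0, 0, 0.01, 0, 0.052], [0, 0, 0.012, 0, 0.052], [0, 0, 0.012, 0, 0.052], [0, 0, 0.01, 0, 0.052], [0, 0, 0.005, 0, 0.052], [0, 0, 0, 0, 0.052], [0, 0, 0, 0, 0.052], [0, 0, 0, 0, 0.052], [0, 0, 0, 0, 0.02], [0, 0, 0, 0, 0.02], [0, 0, 0, 0, 0.02], [0, 0, 0, 0, 0.02], [0, 0, 0, 0, 0.02], [0, 0, 0, 0, 0.02]])

```text
clock: 28.6
position: [537.8, -261.8, 67.7]
ee_rot: [0.995, 0.099, 0.0, 0.0]
contact_force: [-0.1, -1.1, 1.5]
gripper_width: 32.3
```

Run:
```python
from h import *
s,_=avg(4)
cv2.imwrite('pics/c9.png',cv2.resize(s[175:255,230:330],(750,600),interpolation=cv2.INTER_CUBIC))
```

```text
t 28.8 z [67.62 67.59 67.59 67.56] mean [ 537.8  -261.82   67.59] sd [0.02 0.02 0.02] F [ 0.53 -0.57  1.69] sd [0.61 0.32 0.44] g 32.30893325375439
```

View pics/c9.png

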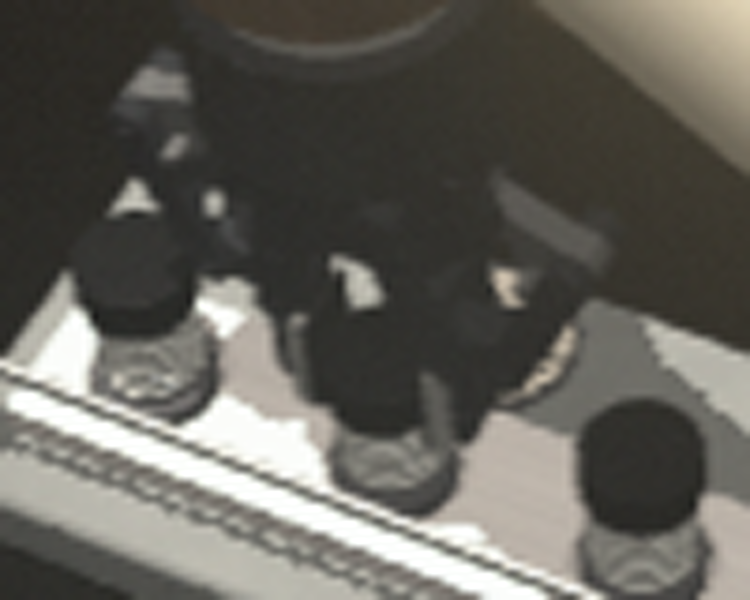

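The jaws are on the cap at 32.3 mm and the neighbours are clear. I lift straight up.

Call:
drive_tool(steps=[[0, 0, -0.003, 0, 0.02], [0, 0, -0.005, 0, 0.02], [0, 0, -0.008, 0, 0.02], [0, 0, -0.01, 0, 0.02], [0, 0, -0.02, 0, 0.02], [0, 0, -0.03, 0, 0.02], [0, 0, -0.03, 0, 0.02], [0, 0, -0.03, 0, 0.02], [0, 0, -0.02, 0, 0.02], [0, 0, 0, 0, 0.02], [0, 0, 0, 0, 0.02]])

```text
clock: 29.9
position: [537.2, -261.4, 223.7]
ee_rot: [0.995, 0.098, 0.0, -0.0]
contact_force: [-0.0, -0.0, -1.4]
gripper_width: 32.2
```

Run:
```python
from h import *
s,_=snap('side','side10');im,_=snap('top','top10')
d=np.load('pics/side0.npy');dt=np.load('pics/top0.npy')
v,u=np.mgrid[:480,:640]
for n,z in(('side',d),('top',dt)):
    p=arm.camera_params(n);K=p['K'];M=np.linalg.inv(p['world_to_cam'])
    P=(np.stack([(u-K[0,2])/K[0,0]*z,-(v-K[1,2])/K[1,1]*z,-z,np.ones_like(z)],-1)@M.T)[...,:3][z>0]
    m=(P[:,2]>60)&(P[:,2]<400)&(np.hypot(P[:,0]-632,P[:,1]-8)<150)
    Q=P[m];r=np.hypot(Q[:,0]-632,Q[:,1]-8);k=np.argsort(r)
    print(n,len(Q)); 
    for a in range(-180,180,30):
        t=np.degrees(np.arctan2(Q[:,1]-8,Q[:,0]-632));mm=(t>=a)&(t<a+30)
        if mm.any():
            j=np.where(mm)[0][np.argmin(r[mm])];print(a,r[j].round(),Q[j].round(),Q[mm][:,2].max().round())
to((628,3,190))
cv2.imwrite('pics/c10.png',s[130:450,180:640])
```

```text
side 1757
0 88.0 [709.  50.  93.] 122.0
30 89.0 [709.  53.  94.] 126.0
120 129.0 [554. 111. 172.] 180.0
top 2173
0 83.0 [706.  46.  77.] 124.0
30 86.0 [706.  51.  85.] 129.0
60 149.0 [704. 138.  77.] 78.0
120 128.0 [552. 108. 175.] 181.0
t 30.0 pos [ 536.62 -261.34  222.07] yaw 11.28 F [-0.84  0.28  0.09] g 31.896397573711024
(628, 3, 190) tool shift [ 141.4 -241.3   32.1]
```

View pics/c10.png

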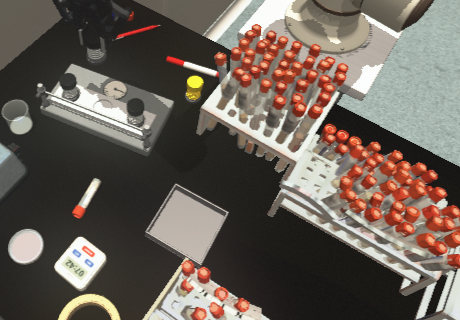

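The middle foot hangs in the gripper at crop (95,45) and the other two are still seated. I carry it across to the tray.

Call:
drive_tool(steps=[[0.008, -0.014, 0, 0, 0.02], [0.015, -0.025, 0, 0, 0.02], [0.02, -0.034, 0, 0, 0.02], [0.02, -0.034, 0, 0, 0.02], [0.02, -0.034, 0, 0, 0.02], [0.02, -0.034, 0, 0, 0.02], [0.015, -0.03, 0, 0, 0.02], [0.01, -0.02, 0, 0, 0.02], [0.006, -0.01, 0, 0, 0.02], [0, 0, 0, 0, 0.02], [0, 0, 0, 0, 0.02], [0, 0, 0, 0, 0.02]])

```text
clock: 31.2
position: [622.5, -6.1, 223.3]
ee_rot: [0.995, 0.098, -0.0, 0.0]
contact_force: [0.4, 0.1, -0.9]
gripper_width: 32.1
```

Run:
```python
from h import *
to((622,-3,100),(622,-3,32.5))
```

```text
t 31.2 pos [622.46  -6.05 223.25] yaw 11.23 F [ 0.4   0.11 -0.89] g 32.13497199173808
(622, -3, 100) tool shift [  0.2  -3.1 123.3]
(622, -3, 32.5) tool shift [  0.3  -3.1 190.8]
```

Call:
drive_tool(steps=[[0, -0.003, 0.02, 0, 0.02], [0, 0, 0.03, 0, 0.02], [0, 0, 0.04, 0, 0.02], [0, 0, 0.03, 0, 0.02], [0, 0, 0.02, 0, 0.02], [0, 0, 0.013, 0, 0.02], [0, 0, 0, 0, 0.02], [0, 0, 0, 0, 0.02], [0, 0, 0, 0, 0.02], [0, 0, 0, 0, 0.02]])

```text
clock: 32.2
position: [623.1, -1.9, 71.9]
ee_rot: [0.995, 0.098, 0.001, -0.0]
contact_force: [-0.3, 0.7, -0.2]
gripper_width: 31.9
```

Run:
```python
from h import *
s,_=avg(6)
im,_=snap('top','top11')
cv2.imwrite('pics/c11.png',np.hstack([cv2.resize(s[270:420,295:445],(400,400)),cv2.resize(im[100:220,170:290],(400,400))]))
```

```text
t 32.5 z [71.65 71.44 71.22 70.98 70.8  70.68] mean [622.58  -1.95  71.13] sd [0.2  0.02 0.34] F [ 0.03 -0.24 -1.15] sd [0.52 0.55 0.36] g 32.277297028296
```

View pics/c11.png

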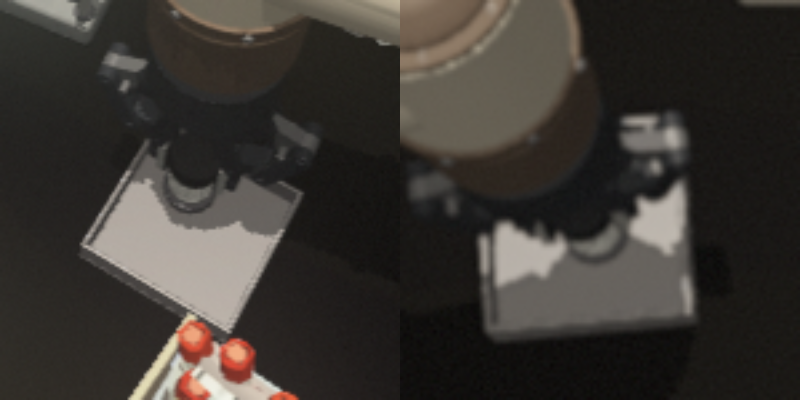

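The foot is over the tray, well inside the walls in both views. I lower it.

Call:
drive_tool(steps=[[0, 0, 0.006, 0, 0.02], [0, 0, 0.008, 0, 0.02], [0, 0, 0.008, 0, 0.02], [0, 0, 0.006, 0, 0.02], [0, 0, 0.003, 0, 0.02], [0, 0, 0.002, 0, 0.02], [0, 0, 0, 0, 0.02], [0, 0, 0, 0, 0.02], [0, 0, 0, 0, 0.02], [0, 0, 0, 0, 0.02], [0, 0, 0, 0, 0.02]])

```text
clock: 33.65
position: [622.4, -2.0, 37.7]
ee_rot: [0.995, 0.098, 0.0, -0.0]
contact_force: [0.9, -0.1, -0.6]
gripper_width: 31.8
```

Call:
drive_tool(steps=[[0, 0, 0.001, 0, 0.02], [0, 0, 0.001, 0, 0.02], [0, 0, 0.001, 0, 0.02], [0, 0, 0, 0, 0.02], [0, 0, 0, 0, 0.02]])

```text
clock: 34.15
position: [622.3, -2.1, 34.4]
ee_rot: [0.995, 0.099, -0.0, 0.0]
contact_force: [-0.1, 0.3, -0.5]
gripper_width: 32.0
```

Call:
drive_tool(steps=[[0, 0, 0.0007, 0, 0.02], [0, 0, 0.0007, 0, 0.02], [0, 0, 0.0006, 0, 0.02], [0, 0, 0, 0, 0.02], [0, 0, 0, 0, 0.02]])

```text
clock: 34.65
position: [622.4, -2.0, 32.7]
ee_rot: [0.995, 0.099, 0.0, 0.0]
contact_force: [0.1, 0.2, 2.1]
gripper_width: 32.1
```

Run:
```python
from h import *
avg(6)
```

```text
t 34.95 z [32.64 32.64 32.61 32.56 32.53 32.51] mean [622.37  -2.05  32.58] sd [0.01 0.01 0.05] F [-0.53 -0.29  1.62] sd [0.48 0.7  0.16] g 31.9714439652978
```

The floor contact is felt: the force went from −0.8 to +2 N at z = 32.6, as expected. I release gently and rise.

Call:
drive_tool(steps=[[0, 0, 0, 0, 0.036], [0, 0, 0, 0, 0.04], [0, 0, 0, 0, 0.045], [0, 0, 0, 0, 0.05], [0, 0, 0, 0, 0.052], [0, 0, 0, 0, 0.052], [0, 0, 0, 0, 0.052], [0, 0, -0.005, 0, 0.052], [0, 0, -0.01, 0, 0.052], [0, 0, -0.02, 0, 0.052], [0, 0, -0.03, 0, 0.052], [0, 0, -0.04, 0, 0.052], [0, 0, -0.04, 0, 0.052], [0, 0, -0.04, 0, 0.052], [0, 0, -0.03, 0, 0.052], [0, 0.03, 0, 0, 0.052], [0, 0.04, 0, 0, 0.052], [0, 0.04, 0, 0, 0.052], [0, 0.03, 0, 0, 0.052], [0, 0, 0, 0, 0.052]])

```text
clock: 36.95
position: [649.7, -142.9, 248.0]
ee_rot: [0.995, 0.096, 0.0, 0.0]
contact_force: [0.0, 1.0, 0.3]
gripper_width: 52.1
```

Run:
```python
from h import *
for i in range(12): arm.get_image('side')
s,_=snap('side','side12')
im,_=snap('top','top12')
to()
cv2.imwrite('pics/c12.png',np.hstack([cv2.resize(s[180:420,205:445],(400,400)),cv2.resize(im[110:290,170:470],(400,240)).copy() if 0 else cv2.copyMakeBorder(cv2.resize(im[110:290,170:470],(400,240)),0,160,0,0,cv2.BORDER_CONSTANT)]))
```

```text
t 37.65 pos [ 649.7  -139.13  247.43] yaw 11.32 F [-0.62  0.18  0.  ] g 51.85737869966905
```

View pics/c12.png

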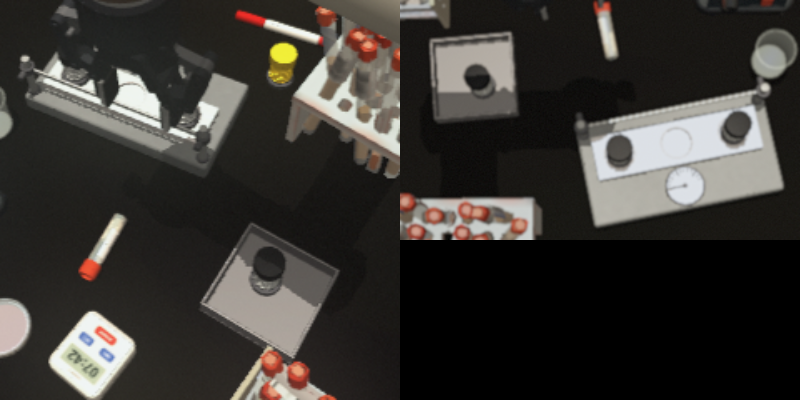

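The foot stands upright in the tray, at (268,268) in the side crop and (480,80) in the top crop. The other two feet are still seated, the needle is at 0, and the bystanders haven't moved. I hand in.

Run:
```python
from h import *
print(arm.job_done())
```

```text
the job is handed in; nothing more can be done
None
```

I pressed all three feet left to right and found the middle one soft. It now stands upright in the grey tray, and I've handed the job in.

- **Bar height:** I touched the height bar with the shut fingertips first. They met it at a tool height of about 80.5 mm, with about 0.02 mm of give per newton.
- **Loads:** With the caps level with the bar, the left foot read about 13.8 N, the middle about 6.9 N and the right about 13.5 N. Those are wrist-force values; the dial readings I took by eye agreed (about 14, 7 and 14 N).
- **Hold:** Each cap was held steady for at least 0.5 s. The left one was within about 0.1 mm of the bar edge. The middle and right were about 0.15 mm and 0.3 mm high when last measured, and I then lowered them by 0.1 and 0.3 mm without measuring again.
- **Final pictures:** These were taken with the gripper clear. The foot is upright in the tray, the other two are in their seats, the needle is at 0 and the bystanders look unmoved. The clock was about 38 s.
- **What disagreed:** The two cameras differed by 4–5 mm on where the caps are. I used the average, and the close-up pictures showed the fingers centred well enough. The wrist also read 3–5 N sideways while pressing, which did not affect the load readings.

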